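Retrieve the rear slide rack from a crowded hook

ROBOT

A 6-joint arm with a two-finger parallel gripper is mounted at the origin on the work surface. World frame = base frame: x ahead of the robot, y to its left, z up, the work surface at z = 0. Lengths are in mm, angles in rad, forces in N, time in s.
With the tool pointing down it reaches from about 375 to 900 mm from the base axis. Payload 3.1 kg.
Tool frame: the origin (TCP) lies on the mounting face of the last link; the fingertips stand 182 mm ahead of it and the grasp point (between the pads) lies 164 mm ahead of it; z points along the fingers, y is the line along which they close (so a half turn about z gives the same grasp; the last joint's range is limited). The gripper opens to 87 mm and grips with 3 to 60 N. Pads are 19 mm wide; open, the fingers measure 117 mm over their backs; the gripper's body (75 mm by 190 mm) begins 51 mm behind the grasp point.
Start: joints at [1.008, 0.527, 1.433, -0, 1.181, -0.178], TCP at [233.988, 579.524, 404.748] pointing down, gripper open.
Joint ranges: [-3.08, 3.08], [-0.75, 2.2], [0.22, 2.44], [-1.43, 4.57], [0, 2.65], [-2.85, 2.85]. Speed limits (rad/s): [2.79, 2.79, 3.14, 3.14, 3.14, 3.14].

INTERFACE

Orientations are given as a unit quaternion [w, x, y, z].
In Python, from station import manip gives the robot as it stands. The module is installed in compiled form; this text tells all that it offers.
- The arm moves only by the tool arm_command, never from a script. Its argument "increments" is a list of rows, each a list of 7 numbers: the finger opening in m, from 0 to 0.087, then the shift along the tool's x, y, z in m, then the turn, a rotation vector about the tool's x, y, z in rad. In form: [[claw, dx, dy, dz, ax, ay, az], ...]. A call has 1 to 20 rows; each row shifts and turns the commanded pose from where the row before left it, along the tool's axes as they then stand; what a row does not reach is not made up. A row lasts 1/10 s, in which the tool goes at most 50 mm and 8.59 degrees, less where a joint would pass 70% of its speed; a pose out of reach is approached as far as the arm can. A call is refused whole if a number of a shift passes 0.05 or a number of a turn 0.15, either way. A call with a gripper value outside its range is refused whole. The fingers move at their own pace and stop on an object; "grip_force" is the grip in N (left out, the last holds). Time passes only in rows, so rows that do not move let the fingers close. It gives the time, the measured TCP pose, the force, the opening and the grip force at its end, in the units of the state.
- manip.state(): the state, without advancing time (a new reading comes with each control period).
- manip.camera(name): name is "scene" or "top" or "wrist"; returns a dict with "img" (400x640x3 uint8, blue, green, red), "z_map" (400x640 float32, mm along the optical axis (not along the pixel's ray), 0 where there is no reading), "mtx" (3x3 intrinsics, pixels), "world_to_cam" (4x4, takes a point from world to camera coordinates). Camera axes: x right, y up, looking along -z (the intrinsics and any distortion apply to the point x, -y, -z); pixel columns grow to the right and rows downward; lengths in mm; the calibration is good to about 2 mm. A picture is of the moment at which its call begins.
- manip.job_done(): hands the job in; it is judged then, once.
The state is a dict: "time_s": time; "q": joint angles; "qd": joint speeds; "tau": joint torques, N m; "position": TCP position; "tool_rot": TCP orientation; "force": force on the tool from outside, world axes, zero at the start; "wrist_torque": the same for the moment, N m; "finger_gap": finger opening in mm; "grip_force": force on a finger pad.
Only numpy, scipy, OpenCV 4.12 (cv2) and the standard library are available. Lean on these libraries where they do the work, as an engineer would, in place of code of your own. Each camera call takes 0.05 s, during which the arm holds its last target. There are 200 camera calls.

TASK

The slide rack with the red grip hangs at the back of the crowded hook (black cap), behind the blue and the yellow one. Move the two front racks over to the spare hook (green cap) so that both hang down in its low seat, and only then take the red rack off and leave it standing upright in the metal tray. The racks hold glass slides, so handle them gently, without banging or forcing them, and leave the other things on the bench where they are.

Things in the scene. Friction and masses are not known exactly. Their poses are not given: they have to be found in the camera images.
- crowded_stand: fixed hook stand, grey post with black cap. Origin at bench level under the post; x runs from the hook's tip to the post (away from the robot), z up. A round rod, diameter 8 mm, top 179 mm high, runs from the post (20 mm thick) along -x to an upturned tip. Three racks hang on it at about x = -45 (red, rear), -79 and -113 mm (blue and yellow, in either order).
- crowded_tip (a point): end of the crowded hook's upturned tip: x = -135 mm, 191 mm high in the stand's frame; 12 mm above the rod's top
- spare_stand: fixed hook stand, grey post with green cap, frame as the crowded stand's. Its 8 mm rod (at y = 0) has, from the tip inwards: upturned tip (end 191 mm high); 27 mm of outer rod, top 179 mm high; an upright step down to the low seat, top 171 mm high, 46 mm long between the axes of its end walls (38 mm clear); a step up to the inner rod, 179 mm high, into the post.
- spare_landing (a point): fixed point of the spare stand, x = -86 mm, 179 mm high. The rod is drawn out of its socket by an amount that is NOT measured: the tip is anywhere from x = -100 to -134 mm and the seat's inner wall from -27 to -61 mm, always 73 mm apart. It gives way only above 60 N. A rack lowered here always lands inside the tip: on the outer rod or already in the seat.
- spare_seat (a point): where the seat's inner wall is when the rod is pushed right in (x = -27 mm, 171 mm high); really 0 to 34 mm nearer the tip, so find it by feel: a rack slid inwards under a few newtons loses support at the seat's edge, then goes down 8 mm. Both racks fit only if the first is pushed in gently to the inner wall; they need 27 mm or more between centres.
- tray: shallow aluminium tray, fixed, 150 (x) by 200 (y) by 14 mm high, walls 3 mm, floor top about 3 mm above its origin; origin at the centre of its underside, z up.
- red_rack: steel slide rack with three glass slides, 0.1 to 0.17 kg, red grip; the rear one, to be retrieved. Origin at the centre of its underside, z up; basket 26 mm thick (x), 86 mm wide (y), 29 mm high. A 5 mm wire bail, peaked in the middle, arches over it in the y-z plane; the opening under it is about 65 mm wide, from 29 to 87.5 mm up.
- red_rack_grip (a point): where to pinch the red rack, across its y axis, from above: 116 mm above its origin, in a plastic grip 12 (x) by 20 (y) mm that stands on the bail from 91 to 133 mm
- red_rack_eye (a point): underside of the peak of the red rack's bail, where it sits on a rod: 87.5 mm above the rack's origin
- blue_rack: steel slide rack with three glass slides, 0.1 to 0.17 kg, blue grip; one of the two front ones. Origin at the centre of its underside, z up; basket 26 mm thick (x), 86 mm wide (y), 29 mm high. A 5 mm wire bail, peaked in the middle, arches over it in the y-z plane; the opening under it is about 65 mm wide, from 29 to 87.5 mm up.
- blue_rack_grip (a point): where to pinch the blue rack, across its y axis, from above: 116 mm above its origin, in a plastic grip 12 (x) by 20 (y) mm that stands on the bail from 91 to 133 mm
- blue_rack_eye (a point): underside of the peak of the blue rack's bail, where it sits on a rod: 87.5 mm above the rack's origin
- yellow_rack: steel slide rack with three glass slides, 0.1 to 0.17 kg, yellow grip; one of the two front ones. Origin at the centre of its underside, z up; basket 26 mm thick (x), 86 mm wide (y), 29 mm high. A 5 mm wire bail, peaked in the middle, arches over it in the y-z plane; the opening under it is about 65 mm wide, from 29 to 87.5 mm up.
- yellow_rack_grip (a point): where to pinch the yellow rack, across its y axis, from above: 116 mm above its origin, in a plastic grip 12 (x) by 20 (y) mm that stands on the bail from 91 to 133 mm
- yellow_rack_eye (a point): underside of the peak of the yellow rack's bail, where it sits on a rod: 87.5 mm above the rack's origin
- mug: steel mug, 84 mm wide, 100 mm high, a bystander; origin at its underside
- slide_box_red: open red slide box, 85 by 85 by 30 mm, a bystander; origin at its underside
- slide_box_white: white slide box, 85 by 100 by 35 mm, a bystander; origin at its underside
- oil_bottle: small amber dropper bottle, 32 mm wide, 65 mm high, a bystander; origin at its underside
- reagent_bottle: glass reagent bottle, 64 mm wide, 150 mm high, a bystander; origin at its underside
- specimen_cup: white specimen cup, 60 mm wide and high, a bystander; origin at its underside
- spatula: spatula, 170 mm long, lying flat, a bystander; origin at its underside

How it is judged:
By the outcome, as a careful person would: the job done as asked, in the order asked, and still so for the second after the job is handed in, with the robot touching nothing.
It also fails if it takes over 72 s, if anything falls off the work surface, if the arm or the gripper's body presses on something with over 40 N, if the wrist force passes 120 N, or if a joint passes its speed limit or range.

## Working session

There is one attempt and no reset: what is moved stays moved. The work goes in short steps, Python scripts to look and compute and a tool call to move; the robot and the scene stay as the last step left them, time stands still between calls to the robot, and variables do not carry over. Pictures are saved under pics/ and viewed, at most 10 in all, crops included, and the job is handed in when it is done.

Besides the shell and the picture viewer there is one more tool, called after ">>>" as a command line: name --pt "numbers of a row" for each row, then --argument value for the rest. arm_command: Moves the arm, as the interface text tells. Its arguments: {"type":"object","properties":{"increments":{"type":"array","items":{"type":"array","items":{"type":"number"}}},"grip_force":{"type":"number"}},"required":["increments"]}

```bash
mkdir -p pics; python3 - <<'E'
from station import manip
import cv2,pickle,numpy as np
s=manip.state();print(s)
d={}
for n in("scene","top","wrist"):
    d[n]=manip.camera(n); print(n,d[n]["mtx"].tolist(),np.round(d[n]["world_to_cam"],3).tolist()); cv2.imwrite(f"pics/{n}0.png",d[n]["img"])
pickle.dump(d,open("d0.pkl","wb"))
E
```

```text
{'time_s': 0.0, 'q': array([ 1.00847443e+00,  5.28454900e-01,  1.43389354e+00,  1.66468353e-05,
        1.18139005e+00, -1.78510839e-01]), 'qd': array([-0.00040159, -0.00018145,  0.00253247,  0.00105615, -0.00036995,
       -0.0012682 ]), 'tau': array([ 3.97762669e-04, -4.40035415e+01, -1.76593602e+01,  6.34257286e-02,
        5.80510427e-02, -1.64166040e-04]), 'position': array([233.82779523, 579.24337933, 403.78092367]), 'tool_rot': array([-3.95573521e-04,  1.90732786e-01,  9.81641408e-01, -9.97358985e-04]), 'force': array([-0.53959976,  0.10199828, -0.15233862]), 'wrist_torque': array([0.035278  , 0.01039493, 0.05197997]), 'grip_force': 0.0, 'finger_gap': 87.26307286511002}
scene [[392.6778042415805, 0.0, 317.80592232593705], [0.0, 392.6778042415805, 193.84576098967466], [0.0, 0.0, 1.0]] [[-0.349, 0.937, -0.007, 234.408], [-0.703, -0.257, 0.664, 313.535], [0.62, 0.236, 0.748, -1481.373], [0.0, 0.0, 0.0, 1.0]]
top [[435.1346367173199, 0.0, 317.01577098687505], [0.0, 435.1346367173199, 205.68595018248956], [0.0, 0.0, 1.0]] [[0.017, -1.0, 0.004, -18.52], [0.997, 0.017, 0.077, -596.243], [-0.077, 0.002, 0.997, -1214.931], [0.0, 0.0, 0.0, 1.0]]
wrist [[287.058868431688, 0.0, 318.22496470846465], [0.0, 287.058868431688, 205.45522603087645], [0.0, 0.0, 1.0]] [[0.375, 0.927, -0.002, -623.187], [-0.895, 0.361, -0.263, 32.918], [-0.243, 0.1, 0.965, -390.294], [0.0, 0.0, 0.0, 1.0]]
```

View pics/scene0.png

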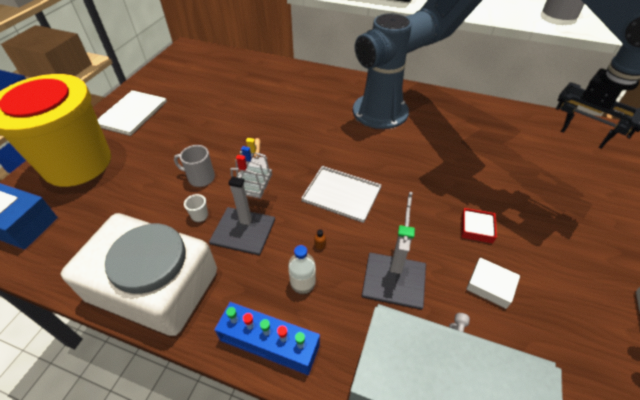

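View pics/top0.png

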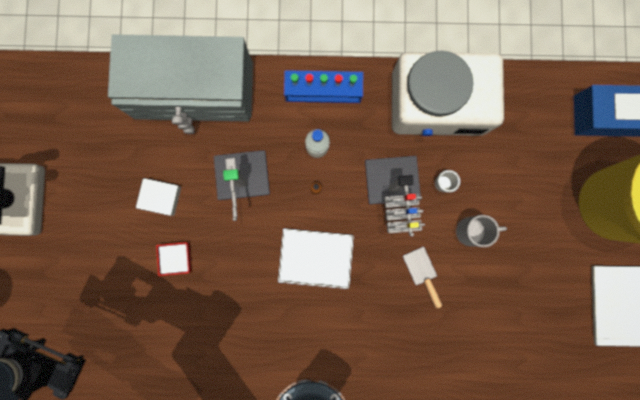

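The crowded stand is at top px (405,181), with yellow in front, then blue, then red. The spare stand is at (231,174), the tray at (317,258), and the spatula in front of the crowded stand. I'll measure from colours and depth, plus an enlarged crop.

```bash
cat > h.py <<'E'
import numpy as np,cv2,pickle
def w(c,u,v,z):
    K=c["mtx"];p=np.array([(u-K[0,2])/K[0,0]*z,-(v-K[1,2])/K[1,1]*z,-z*np.ones_like(np.asarray(u)*1.)])
    T=np.linalg.inv(c["world_to_cam"]);return (T[:3,:3]@p.reshape(3,-1)).T+T[:3,3]
def cloud(c):
    v,u=np.mgrid[:400,:640];return w(c,u.ravel(),v.ravel(),c["z_map"].ravel()).reshape(400,640,3)
def onplane(c,u,v,h):
    a,b=w(c,u,v,100.)[0],w(c,u,v,1000.)[0];return a+(b-a)*(h-a[2])/(b[2]-a[2])
def mask(c,name):
    hsv=cv2.cvtColor(c["img"],cv2.COLOR_BGR2HSV);H,S,V=[hsv[...,i].astype(int) for i in range(3)]
    r={"red":(H<6)|(H>174),"yellow":(H>20)&(H<34),"blue":(H>108)&(H<130),"green":(H>50)&(H<85)}
    return r[name]&(S>140)&(V>90)
E
python3 - <<'E'
from h import *
d=pickle.load(open("d0.pkl","rb"))
for cam in("top","scene"):
    c=d[cam];P=cloud(c)
    for n in("red","yellow","blue","green"):
        m=mask(c,n)&(c["z_map"]>0)&(P[...,2]>140)&(P[...,2]<260)&(P[...,0]<800)
        k,l,st,ce=cv2.connectedComponentsWithStats(m.astype(np.uint8))
        for i in range(1,k):
            if st[i,4]>8:
                q=P[l==i];t=q[q[:,2]>np.percentile(q[:,2],60)]
                print(cam,n,ce[i].round(1),st[i,4],"med",np.median(q,0).round(1),"top",np.median(t,0).round(1),"min",q.min(0).round(),"max",q.max(0).round())
c=d["top"];P=cloud(c)
m=(P[...,2]>5)&(P[...,2]<25)&(np.abs(P[...,1])<200)&(P[...,0]>380)&(P[...,0]<700)
k,l,st,ce=cv2.connectedComponentsWithStats(m.astype(np.uint8))
for i in range(1,k):
    if st[i,4]>40:print("tray?",ce[i].round(1),st[i],P[l==i].mean(0).round(1),[onplane(c,*q,14).round(1)[:2].tolist() for q in cv2.boxPoints(cv2.minAreaRect(np.argwhere(l==i)[:,::-1].astype(np.float32)))])
print("floor z",P[250:265,300:330,2].mean(),"bench",P[250:265,250:265,2].mean())
# rod points of both stands
for nm,(u0,u1,v0,v1) in {"spare":(215,245,175,225),"crowd":(383,430,170,238)}.items():
    s=P[v0:v1,u0:u1].reshape(-1,3);s=s[(s[:,2]>(160 if nm=="spare" else 140))]
    print(nm,len(s)); 
    if nm=="spare":print(s[np.argsort(s[:,0])][::3].round(0).tolist())
crop=lambda u0,u1,v0,v1:cv2.resize(c["img"][v0:v1,u0:u1],None,fx=7,fy=7,interpolation=cv2.INTER_CUBIC)
cv2.imwrite("pics/crop1.png",np.hstack([crop(210,265,150,225),crop(380,435,165,240)]))
E
```

```text
top red [410.2 196.5] 54 med [ 607.4 -229.9  223.8] top [ 607.9 -232.4  225.9] min [ 601. -241.  196.] max [ 613. -223.  229.]
top yellow [633.8 199.2] 707 med [ 604.8 -747.2  251.2] top [ 623.3 -748.7  255.2] min [ 527. -790.  202.] max [ 696. -734.  260.]
top yellow [412.8 224.6] 37 med [ 539.4 -236.2  224.1] top [ 541.3 -238.7  225.2] min [ 537. -246.  198.] max [ 544. -229.  228.]
top yellow [627.3 233.5] 87 med [ 527.9 -795.5  152.5] top [ 523.  -801.9  160.5] min [ 511. -827.  140.] max [ 556. -771.  171.]
top blue [317.1 135.2] 77 med [769.1  -4.9 151. ] top [769.5  -7.3 152.8] min [757. -15. 146.] max [783.   6. 155.]
top blue [411.6 210.5] 29 med [ 574.3 -233.7  224. ] top [ 573.3 -234.6  226.2] min [ 570. -242.  214.] max [ 577. -226.  228.]
top green [230.4 174.4] 101 med [659.1 209.3 185. ] top [659.2 209.2 186.4] min [646. 192. 180.] max [667. 225. 190.]
scene red [240.8 161.8] 119 med [ 612.8 -230.4  210.4] top [ 611.1 -231.5  222.9] min [ 547. -275.  166.] max [ 617. -221.  227.]
scene yellow [ 52.1 121.9] 4462 med [ 671.3 -778.9  233.3] top [ 634.7 -799.6  254.2] min 
[... 2226 characters left out ...]
 [635.0, 205.0, 180.0], [637.0, 207.0, 180.0], [640.0, 205.0, 179.0], [642.0, 207.0, 180.0], [645.0, 208.0, 179.0], [645.0, 203.0, 178.0], [646.0, 214.0, 186.0], [647.0, 204.0, 185.0], [647.0, 220.0, 181.0], [647.0, 212.0, 181.0], [648.0, 194.0, 174.0], [649.0, 219.0, 186.0], [649.0, 209.0, 184.0], [650.0, 202.0, 183.0], [650.0, 192.0, 182.0], [651.0, 194.0, 190.0], [652.0, 219.0, 184.0], [652.0, 202.0, 185.0], [652.0, 192.0, 185.0], [652.0, 210.0, 181.0], [653.0, 221.0, 188.0], [654.0, 217.0, 185.0], [654.0, 204.0, 185.0], [654.0, 207.0, 183.0], [655.0, 197.0, 184.0], [656.0, 209.0, 189.0], [656.0, 224.0, 186.0], [657.0, 217.0, 184.0], [657.0, 207.0, 185.0], [657.0, 192.0, 185.0]]
crowd 618
```

View pics/crop1.png

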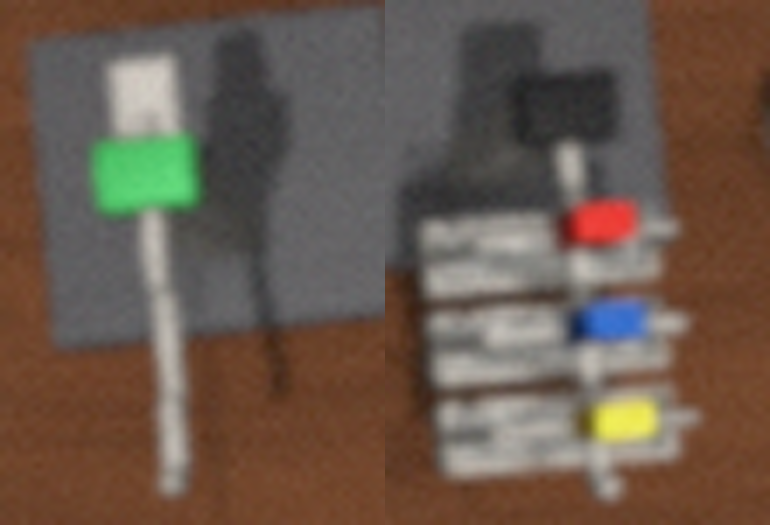

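```bash
python3 - <<'E'
from h import *
d=pickle.load(open("d0.pkl","rb"));c=d["top"]
L=lambda x,y:(210+x/7-.43,150+y/7-.43)
C=lambda x,y:(380+(x-385)/7-.43,165+y/7-.43)
for n,f,p,h in[("sp tip",L,(173,482),191),("sp rod@cap",L,(151,215),177),("sp cap tl",L,(94,142),190),("cap tr",L,(193,135),190),("cap bl",L,(101,213),185),("cap br",L,(200,207),185),
 ("cr tip",C,(608,487),191),("cr rod@cap",C,(567,148),177),("red",C,(606,220),224.5),("blue",C,(616,319),224.5),("yel",C,(626,416),224.5),
 ("crcap tl",C,(525,72),190),("crcap tr",C,(614,70),190),("crcap bl",C,(527,138),186),("crcap br",C,(615,135),186),
 ("sp base bl",L,(55,348),12),("sp base br",L,(383,305),12),("sp base tl",L,(30,38),12),("cr base tr",C,(648,5),12),("cr base r2",C,(662,215),12)]:
    print(n,onplane(c,*f(*p),h).round(1))
P=cloud(c)
# rod fit spare
s=P[175:225,215:245].reshape(-1,3);s=s[(s[:,2]>160)&(s[:,2]<200)&(s[:,0]<640)]
print("fit spare",np.polyfit(s[:,0]-600,s[:,1],1))
s=P[:,:,:];m=(s[...,2]>195)&(s[...,2]<240)&(s[...,1]<-150)&(s[...,1]>-300)&(s[...,0]>500)&(s[...,0]<640)
print([(i,P[m&mask(c,i)].mean(0).round(1)) for i in("red","blue","yellow")])
print("post behind cap",P[155:172,226:236,:].reshape(-1,3)[::9].round(0).tolist())
E
```

```text
sp tip [548.7 194.3 191. ]
sp rod@cap [644.5 207.8 177. ]
sp cap tl [668.4 226.2 190. ]
cap tr [671.6 191.3 190. ]
cap bl [643.9 223.9 185. ]
cap br [646.6 188.9 185. ]
cr tip [ 517.7 -240.   191. ]
cr rod@cap [ 638.5 -228.4  177. ]
red [ 608.  -231.9  224.5]
blue [ 574.3 -235.4  224.5]
yel [ 541.4 -238.8  224.5]
crcap tl [ 663.7 -210.8  190. ]
crcap tr [ 665.  -242.3  190. ]
crcap bl [ 640.7 -212.4  186. ]
crcap br [ 642.3 -243.6  186. ]
sp base bl [610.8 277.9  12. ]
sp base br [630.8 143.9  12. ]
sp base tl [739.2 292.7  12. ]
cr base tr [ 719.6 -295.9   12. ]
cr base r2 [ 632.4 -301.6   12. ]
fit spare [1.33097758e-01 2.00056603e+02]
[('red', array([ 607.1, -230.4,  220.8])), ('blue', array([ 573.4, -233.1,  223.6])), ('yellow', array([ 539.9, -236.5,  221.4]))]
post behind cap [[739.0, 257.0, 15.0], [740.0, 231.0, 14.0], [738.0, 235.0, 10.0], [735.0, 238.0, 9.0], [702.0, 209.0, 170.0], [700.0, 211.0, 170.0], [697.0, 214.0, 170.0], [694.0, 216.0, 172.0], [692.0, 219.0, 169.0], [690.0, 222.0, 167.0], [713.0, 257.0, 13.0], [687.0, 201.0, 169.0], [684.0, 203.0, 172.0], [682.0, 206.0, 168.0], [678.0, 207.0, 178.0], [675.0, 208.0, 181.0], [673.0, 211.0, 178.0], [669.0, 212.0, 186.0], [666.0, 214.0, 186.0]]
```

>>> arm_command --pt "0.087 0 0 -0.01 0 0 -0.12" --pt "0.087 0 0 -0.01 0 0 -0.12" --pt "0.087 0 0 -0.01 0 0 -0.12" --pt "0.087 0 0 -0.01 0 0 -0.122" --pt "0.087 -0.0125 -0.0475 0 0 0 0" --pt "0.087 -0.0125 -0.0475 0 0 0 0" --pt "0.087 -0.0125 -0.0475 0 0 0 0" --pt "0.087 -0.0125 -0.0475 0 0 0 0" --pt "0.087 -0.0125 -0.0475 0 0 0 0" --pt "0.087 -0.0125 -0.0475 0 0 0 0" --pt "0.087 -0.0125 -0.0475 0 0 0 0" --pt "0.087 -0.0125 -0.0475 0 0 0 0" --pt "0.087 -0.0125 -0.0475 0 0 0 0" --pt "0.087 -0.0125 -0.0475 0 0 0 0" --pt "0.087 -0.0125 -0.0475 0 0 0 0" --pt "0.087 -0.0125 -0.0475 0 0 0 0" --pt "0.087 -0.0125 -0.0475 0 0 0 0" --pt "0.087 -0.0125 -0.0475 0 0 0 0" --pt "0.087 -0.0125 -0.0475 0 0 0 0" --pt "0.087 -0.0125 -0.0475 0 0 0 0" --grip_force 15

```text
time_s: 2.15
position: [507.7, -159.3, 444.6]
tool_rot: [-0.0, -0.049, 0.999, 0.0]
force: [0.8, 1.2, 0.8]
finger_gap: 87.2
grip_force: 0.0
```

```bash
cat > go.py <<'E'
import sys,numpy as np
from station import manip
from scipy.spatial.transform import Rotation as R
def go(x=None,y=None,z=None,th=None):
    s=manip.state();q=s["tool_rot"];r=R.from_quat(np.r_[q[1:],q[0]]);p=s["position"]
    t=np.where([v is None for v in(x,y,z)],p,[v or 0 for v in(x,y,z)]).astype(float)
    Y=r.apply([0,1,0]);X=r.apply([0,0,1]);th0=np.arctan2(-Y[0],Y[1])
    print("t",round(s["time_s"],2),"p",p.round(1),"th",round(th0,3),"z",X.round(3),"F",s["force"].round(1),"gap",round(s["finger_gap"],1),"d_tool",r.inv().apply(t-p).round(1),"az",None if th is None else round(th0-th,3))
if __name__=="__main__":go(*[None if a=="-" else float(a) for a in sys.argv[1:]])
E
python3 go.py 541 -238 440 .098
```

```text
t 2.15 p [ 507.7 -159.3  444.6] th 0.098 z [-0.  0. -1.] F [0.8 1.2 0.8] gap 87.2 d_tool [-25.4 -81.6   4.5] az -0.0
```

>>> arm_command --pt "0.087 -0.0085 -0.0272 0 0 0 0" --pt "0.087 -0.0085 -0.0272 0 0 0 0" --pt "0.087 -0.0085 -0.0272 0 0 0 0" --pt "0.06 0 0 0 0 0 0" --pt "0.06 0 0 0 0 0 0"

```text
time_s: 2.65
position: [540.7, -236.2, 444.1]
tool_rot: [-0.001, -0.049, 0.999, 0.001]
force: [0.7, 1.7, -0.1]
finger_gap: 78.2
grip_force: 0.0
```

```bash
python3 - <<'E'
from h import *
from station import manip
from go import go
go(541,-238,371.5,.098)
c=manip.camera("wrist");P=cloud(c);cv2.imwrite("pics/w1.png",c["img"])
for n in("red","blue","yellow"):
    m=mask(c,n)&(np.abs(P[...,2]-212)<22)&(c["z_map"]>0)&(np.abs(P[...,1]+235)<50)
    q=P[m]
    if len(q)<10:continue
    t=q[q[:,2]>np.percentile(q[:,2],95)-3]
    (ce,sz,a)=cv2.minAreaRect(t[:,:2].astype(np.float32));print(n,m.sum(),"rect top",np.round(ce,1),np.round(sz,1),round(a,1),"z",t[:,2].mean().round(1))
E
```

```text
t 2.65 p [ 540.7 -236.2  444.1] th 0.097 z [-0.001  0.001 -1.   ] F [ 0.7  1.7 -0.1] gap 78.2 d_tool [-0.2 -1.9 72.6] az -0.001
red 626 rect top [ 608.1 -233.2] [11.8 19.3] 5.9 z 224.6
blue 341 rect top [ 569.3 -237.3] [ 1.3 16.5] 6.7 z 218.8
yellow 677 rect top [ 541.1 -240.2] [12.2 19.2] 6.9 z 224.6
```

View pics/w1.png

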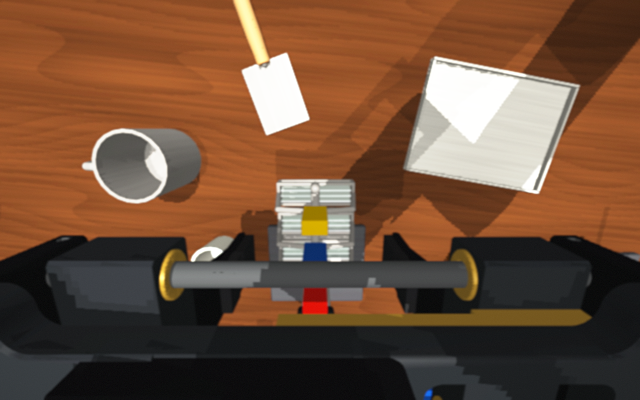

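The gripper is above yellow (px 315,220), with blue and red behind it, all aligned with the tool. I'll descend and grip.

>>> arm_command --pt "0.05 -0.0003 -0.0035 0.012 0 0 -0.006" --pt "0.05 0 0 0.012 0 0 0" --pt "0.05 0 0 0.012 0 0 0" --pt "0.05 0 0 0.012 0 0 0" --pt "0.05 0 0 0.012 0 0 0" --pt "0.05 0 0 0.0125 0 0 0" --pt "0.03 0 0 0 0 0 0" --pt "0.026 0 0 0 0 0 0" --pt "0.022 0 0 0 0 0 0" --pt "0.018 0 0 0 0 0 0" --pt "0.015 0 0 0 0 0 0" --pt "0.012 0 0 0 0 0 0" --pt "0.012 0 0 0 0 0 0" --grip_force 20

```text
time_s: 4.0
position: [541.6, -239.3, 372.9]
tool_rot: [0.0, -0.052, 0.999, -0.0]
force: [-0.8, 0.7, 2.3]
finger_gap: 19.9
grip_force: 20.0
```

```bash
python3 go.py 541 -239.5 396 .104
```

```text
t 4.0 p [ 541.6 -239.3  372.9] th 0.104 z [ 0.001 -0.    -1.   ] F [-0.8  0.7  2.3] gap 19.9 d_tool [  0.6  -0.1 -23.1] az 0.0
```

>>> arm_command --pt "0.012 0 0 -0.004 0 0 0" --pt "0.012 0 0 -0.004 0 0 0" --pt "0.012 0 0 -0.005 0 0 0" --pt "0.012 0 0 -0.005 0 0 0" --pt "0.012 0 0 -0.005 0 0 0" --pt "0.012 0 0 -0.001 0 0 0" --pt "0.012 0.006 0 0 0 0 0" --pt "0.012 0.01 0 0 0 0 0" --pt "0.012 0.014 0 0 0 0 0" --pt "0.012 0.018 0 0 0 0 0" --pt "0.012 0.018 0 0 0 0 0" --pt "0.012 0.014 0 0 0 0 0"

```text
time_s: 5.2
position: [459.9, -247.5, 396.0]
tool_rot: [-0.001, -0.052, 0.999, 0.0]
force: [-0.1, -0.1, -1.0]
finger_gap: 19.7
grip_force: 20.0
```

```bash
python3 go.py 484 185.5 398 .135
```

```text
t 5.2 p [ 459.9 -247.5  396. ] th 0.104 z [-0.002  0.001 -1.   ] F [-0.1 -0.1 -1. ] gap 19.7 d_tool [-68.7 428.2  -1.7] az -0.031
```

>>> arm_command --pt "0.012 0 0 -0.002 0 0 -0.031" --pt "0.012 -0.002 0.01 0 0 0 0" --pt "0.012 -0.004 0.02 0 0 0 0" --pt "0.012 -0.006 0.03 0 0 0 0" --pt "0.012 -0.007 0.036 0 0 0 0" --pt "0.012 -0.007 0.036 0 0 0 0" --pt "0.012 -0.007 0.036 0 0 0 0" --pt "0.012 -0.007 0.036 0 0 0 0" --pt "0.012 -0.007 0.036 0 0 0 0" --pt "0.012 -0.007 0.036 0 0 0 0" --pt "0.012 -0.007 0.036 0 0 0 0" --pt "0.012 -0.007 0.036 0 0 0 0" --pt "0.012 -0.007 0.036 0 0 0 0" --pt "0.012 -0.004 0.024 0 0 0 0" --pt "0.012 -0.003 0.014 0 0 0 0" --pt "0.012 0 0.004 0 0 0 0" --pt "0.012 0 0 0 0 0 0"

```text
time_s: 6.9
position: [485.5, 185.5, 398.1]
tool_rot: [-0.0, -0.068, 0.998, -0.0]
force: [0.5, -0.5, -1.7]
finger_gap: 19.8
grip_force: 20.0
```

```bash
python3 - <<'E'
from h import *
from station import manip
from go import go
go(598,201,398,.135)
for n in("wrist","scene"):
    c=manip.camera(n);P=cloud(c);cv2.imwrite(f"pics/{n}2.png",c["img"])
    pickle.dump(c,open(f"{n}2.pkl","wb"))
    m=(P[...,2]>150)&(P[...,2]<196)&(P[...,0]>530)&(P[...,0]<645)&(np.abs(P[...,1]-201)<25)&(c["z_map"]>0)
    q=P[m];print(n,len(q))
    if len(q)>30:
        f=np.polyfit(q[:,0]-600,q[:,1],1);print("fit",f.round(4),"xmin",np.percentile(q[:,0],[0,2,5]).round(1))
        for x in range(536,646,4):
            b=q[np.abs(q[:,0]-x)<2]
            if len(b):print(x,b[:,2].max().round(1),np.median(b[:,2]).round(1),b[:,1].mean().round(1),end=" | ")
    m=mask(c,"green")&(P[...,2]>170)&(P[...,2]<200);print("\ncap",P[m].mean(0).round(1),P[m].min(0).round(1),P[m].max(0).round(1))
c=pickle.load(open("scene2.pkl","rb"));cv2.imwrite("pics/s2c.png",cv2.resize(c["img"][130:280,330:480],None,fx=4,fy=4,interpolation=cv2.INTER_CUBIC))
E
```

```text
t 6.9 p [485.5 185.5 398.1] th 0.136 z [-0.001 -0.001 -1.   ] F [ 0.5 -0.5 -1.7] gap 19.8 d_tool [-1.136e+02  1.000e-01  0.000e+00] az 0.001
wrist 155
fit [ -0.6192 160.8382] xmin [545.3 545.6 545.8]
544 189.0 183.8 193.7 | 548 191.7 185.3 193.5 | 552 188.6 188.5 190.5 | <stdin>:15: RuntimeWarning: Mean of empty slice.
  ret = um.true_divide(
Traceback (most recent call last):
ValueError: zero-size array to reduction operation minimum which has no identity
```

The wrist view puts the tip axis at about (549.3, 193.8), which agrees with the top view. The seat is therefore roughly x 576–621. I'll go in over the tip and stop above the seat.

>>> arm_command --pt "0.012 -0.008 -0.0005 0 0 0 0" --pt "0.012 -0.014 0 0 0 0 0" --pt "0.012 -0.016 0 0 0 0 0" --pt "0.012 -0.016 0 0 0 0 0" --pt "0.012 -0.016 0 0 0 0 0" --pt "0.012 -0.016 0 0 0 0 0" --pt "0.012 -0.014 0 0 0 0 0" --pt "0.012 -0.01 0 0 0 0 0" --pt "0.012 -0.0055 0 0 0 0 0" --pt "0.012 0 0 0.005 0 0 0" --pt "0.012 0 0 0.006 0 0 0" --pt "0.012 0 0 0.006 0 0 0" --pt "0.012 0 0 0.004 0 0 0" --pt "0.012 0 0 0 0 0 0"

```text
time_s: 8.35
position: [599.7, 200.6, 376.2]
tool_rot: [-0.001, -0.068, 0.998, -0.0]
force: [-0.1, -0.4, -0.6]
finger_gap: 19.5
grip_force: 20.0
```

```bash
python3 go.py 600 200.7 366 .135
```

```text
t 8.35 p [599.7 200.6 376.2] th 0.135 z [-0.002 -0.    -1.   ] F [-0.1 -0.4 -0.6] gap 19.5 d_tool [-0.3  0.1 10.2] az 0.0
```

>>> arm_command --pt "0.012 0 0 0.002 0 0 0" --pt "0.012 0 0 0.002 0 0 0" --pt "0.012 0 0 0.002 0 0 0" --pt "0.012 0 0 0 0 0 0"

```text
time_s: 8.75
position: [600.2, 200.5, 371.0]
tool_rot: [-0.0, -0.068, 0.998, -0.0]
force: [0.5, -0.1, -1.3]
finger_gap: 19.8
grip_force: 20.0
```

>>> arm_command --pt "0.012 0 0 0.002 0 0 0" --pt "0.012 0 0 0.0015 0 0 0" --pt "0.012 0 0 0 0 0 0"

```text
time_s: 9.05
position: [600.2, 200.5, 367.5]
tool_rot: [-0.0, -0.068, 0.998, -0.0]
force: [-0.7, -0.0, -1.6]
finger_gap: 20.0
grip_force: 20.0
```

In the seat with no outer-rod contact. I'll slide inward gently.

>>> arm_command --pt "0.012 0 0 0.001 0 0 0" --pt "0.012 -0.003 0 0 0 0 0" --pt "0.012 -0.003 0 0 0 0 0" --pt "0.012 -0.002 0 0 0 0 0" --pt "0.012 -0.001 0 0 0 0 0" --pt "0.012 0 0 0 0 0 0"

```text
time_s: 9.65
position: [609.5, 201.8, 366.8]
tool_rot: [0.0, -0.068, 0.998, -0.0]
force: [0.7, 1.4, -1.4]
finger_gap: 19.6
grip_force: 20.0
```

>>> arm_command --pt "0.012 -0.001 0 0 0 0 0" --pt "0.012 -0.001 0 0 0 0 0" --pt "0.012 0 0 0 0 0 0"

```text
time_s: 9.95
position: [611.4, 202.1, 366.8]
tool_rot: [0.0, -0.068, 0.998, 0.0]
force: [0.5, 1.0, -1.2]
finger_gap: 20.0
grip_force: 20.0
```

>>> arm_command --pt "0.012 -0.001 0 0 0 0 0" --pt "0.012 -0.001 0 0 0 0 0" --pt "0.012 0 0 0 0 0 0"

```text
time_s: 10.25
position: [613.3, 202.3, 366.8]
tool_rot: [0.0, -0.068, 0.998, 0.0]
force: [-0.1, 0.8, -1.2]
finger_gap: 19.7
grip_force: 20.0
```

>>> arm_command --pt "0.012 -0.001 0 0 0 0 0" --pt "0.012 0 0 0 0 0 0"

```text
time_s: 10.45
position: [613.9, 202.4, 366.6]
tool_rot: [-0.001, -0.068, 0.998, -0.0]
force: [-2.1, 0.6, -0.2]
finger_gap: 19.8
grip_force: 20.0
```

>>> arm_command --pt "0.012 -0.001 0 0 0 0 0" --pt "0.012 0 0 0 0 0 0"

```text
time_s: 10.65
position: [614.5, 202.5, 366.6]
tool_rot: [-0.001, -0.068, 0.998, -0.0]
force: [-3.4, -1.2, 0.2]
finger_gap: 20.1
grip_force: 20.0
```

>>> arm_command --pt "0.012 -0.001 0 0 0 0 0" --pt "0.012 0 0 0 0 0 0"

```text
time_s: 10.85
position: [615.1, 202.6, 366.5]
tool_rot: [-0.002, -0.068, 0.998, -0.0]
force: [-5.0, -1.3, 1.2]
finger_gap: 20.1
grip_force: 20.0
```

Wall contact at about x 613.8, as predicted. I'll relax the push, lower onto the seat and release.

>>> arm_command --pt "0.012 0.002 0 0 0 0 0" --pt "0.012 0 0 0.001 0 0 0" --pt "0.012 0 0 0.001 0 0 0" --pt "0.012 0 0 0 0 0 0"

```text
time_s: 11.25
position: [613.9, 202.5, 364.8]
tool_rot: [-0.001, -0.068, 0.998, -0.0]
force: [-3.9, 0.1, 2.8]
finger_gap: 19.9
grip_force: 20.0
```

>>> arm_command --pt "0.02 0.0005 0 0 0 0 0" --pt "0.022 0 0 0 0 0 0" --pt "0.024 0 0 0 0 0 0" --pt "0.028 0 0 0 0 0 0" --pt "0.034 0 0 0 0 0 0" --pt "0.04 0 0 0 0 0 0" --pt "0.045 0 0 0 0 0 0" --pt "0.05 0 0 -0.005 0 0 0" --pt "0.05 0 0 -0.015 0 0 0" --pt "0.05 0 0 -0.02 0 0 0" --pt "0.05 0 0 -0.02 0 0 0" --pt "0.05 0 0 -0.012 0 0 0"

```text
time_s: 12.45
position: [614.0, 202.5, 438.9]
tool_rot: [0.002, -0.068, 0.998, 0.0]
force: [-0.3, 1.0, 0.1]
finger_gap: 49.8
grip_force: 0.0
```

```bash
python3 - <<'E'
from h import *
from station import manip
from go import go
go(574.7,-236.3,445,.104)
for n in("top","wrist"):
    c=manip.camera(n);P=cloud(c)
    m=mask(c,"yellow")&(P[...,2]>195)&(P[...,2]<240)&(np.abs(P[...,1]-200)<60);q=P[m]
    if len(q)>10:
        t=q[q[:,2]>np.percentile(q[:,2],95)-3];print(n,len(t),np.round(cv2.minAreaRect(t[:,:2].astype(np.float32))[0],1),t.mean(0).round(1))
    m=mask(c,"blue")&(P[...,2]>195)&(P[...,2]<240)&(np.abs(P[...,1]+235)<60);q=P[m]
    if len(q)>10:print(n,"blue",q.mean(0).round(1))
c=manip.camera("scene");cv2.imwrite("pics/s3c.png",np.hstack([cv2.resize(c["img"][170:300,340:440],None,fx=4,fy=4,interpolation=cv2.INTER_CUBIC),cv2.resize(c["img"][130:260,200:300],None,fx=4,fy=4,interpolation=cv2.INTER_CUBIC)]))
E
```

```text
t 12.45 p [614.  202.5 438.9] th 0.135 z [ 0.003  0.    -1.   ] F [-0.3  1.   0.1] gap 49.8 d_tool [  98.1 -429.5   -6.4] az 0.031
top blue [ 573.4 -233.   223.2]
wrist 418 [612.6 200. ] [612.2 200.1 216.6]
```

View pics/s3c.png

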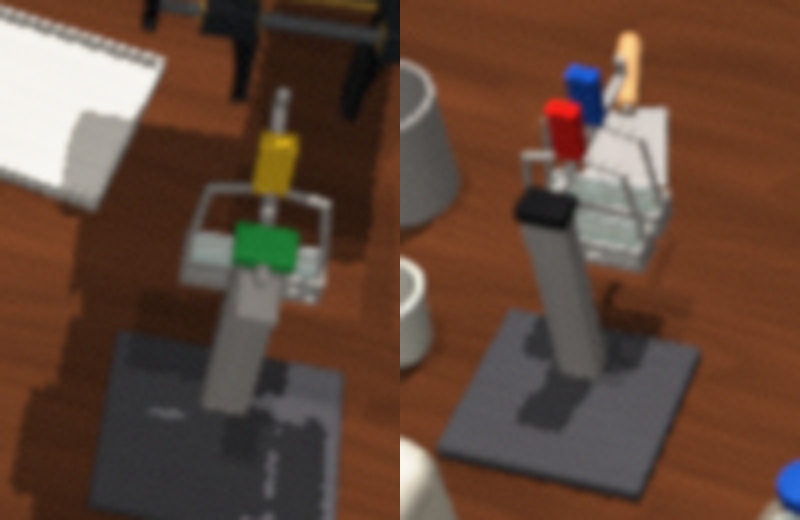

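Yellow hangs in the low seat (grip top at 216.6, i.e. 8 mm lower), and blue and red are undisturbed. Next is blue.

>>> arm_command --pt "0.05 0 0 -0.004 0 0 0.031" --pt "0.05 0.007 -0.036 0 0 0 0" --pt "0.05 0.007 -0.036 0 0 0 0" --pt "0.05 0.007 -0.036 0 0 0 0" --pt "0.05 0.007 -0.036 0 0 0 0" --pt "0.05 0.007 -0.036 0 0 0 0" --pt "0.05 0.007 -0.036 0 0 0 0" --pt "0.05 0.007 -0.036 0 0 0 0" --pt "0.05 0.007 -0.036 0 0 0 0" --pt "0.05 0.007 -0.036 0 0 0 0" --pt "0.05 0.007 -0.036 0 0 0 0" --pt "0.05 0.007 -0.036 0 0 0 0" --pt "0.05 0.007 -0.036 0 0 0 0" --pt "0.05 0 0 0 0 0 0"

```text
time_s: 14.0
position: [574.5, -240.5, 439.1]
tool_rot: [-0.001, -0.05, 0.999, -0.001]
force: [-0.4, -0.3, 0.1]
finger_gap: 50.4
grip_force: 0.0
```

```bash
python3 - <<'E'
from h import *
from station import manip
from go import go
go(575.2,-236,371.9,.104)
c=manip.camera("wrist");P=cloud(c)
for n in("red","blue"):
    m=mask(c,n)&(np.abs(P[...,2]-212)<22)&(np.abs(P[...,1]+235)<50);q=P[m]
    if len(q)>10:
        t=q[q[:,2]>np.percentile(q[:,2],95)-3];print(n,np.round(cv2.minAreaRect(t[:,:2].astype(np.float32)),1) if 0 else cv2.minAreaRect(t[:,:2].astype(np.float32)),t[:,2].mean())
E
```

```text
t 14.0 p [ 574.5 -240.5  439.1] th 0.099 z [-0.001 -0.001 -1.   ] F [-0.4 -0.3  0.1] gap 50.4 d_tool [-1.3  4.5 67.2] az -0.005
red ((602.752685546875, -233.86231994628906), (1.5971287488937378, 19.045040130615234), 4.74923038482666) 212.2497773341919
blue ((574.8568115234375, -236.35813903808594), (12.028460502624512, 18.860929489135742), 5.632781505584717) 224.65747504888162
```

>>> arm_command --pt "0.05 -0.001 0.0044 0.005 0 0 -0.005" --pt "0.05 0 0 0.012 0 0 0" --pt "0.05 0 0 0.012 0 0 0" --pt "0.05 0 0 0.012 0 0 0" --pt "0.05 0 0 0.012 0 0 0" --pt "0.05 0 0 0.012 0 0 0" --pt "0.05 0 0 0.0015 0 0 0" --pt "0.035 0 0 0 0 0 0" --pt "0.03 0 0 0 0 0 0" --pt "0.026 0 0 0 0 0 0" --pt "0.022 0 0 0 0 0 0" --pt "0.018 0 0 0 0 0 0" --pt "0.015 0 0 0 0 0 0" --pt "0.012 0 0 0 0 0 0" --pt "0.012 0 0 0 0 0 0"

```text
time_s: 15.55
position: [575.8, -231.8, 374.8]
tool_rot: [0.001, -0.055, 0.999, -0.001]
force: [0.3, -2.2, 2.5]
finger_gap: 19.7
grip_force: 20.0
```

```bash
python3 go.py 575 -236 396 .104
```

```text
t 15.55 p [ 575.8 -231.8  374.8] th 0.109 z [ 0.001 -0.001 -1.   ] F [ 0.3 -2.2  2.5] gap 19.7 d_tool [  1.3  -4.1 -21.2] az 0.005
```

The last pose was read while still settling, so the grip was drawn about 4 mm sideways. I'll bring it back to centre first.

>>> arm_command --pt "0.012 0.0004 -0.0015 0 0 0 0" --pt "0.012 0.0004 -0.0015 0 0 0 0" --pt "0.012 0 -0.0012 0 0 0 0" --pt "0.012 0 0 0 0 0 0" --pt "0.012 0 0 0 0 0 0"

```text
time_s: 16.05
position: [575.2, -235.5, 374.2]
tool_rot: [-0.0, -0.055, 0.999, 0.0]
force: [-0.0, 2.8, 4.1]
finger_gap: 20.0
grip_force: 20.0
```

```bash
python3 - <<'E'
from h import *
from station import manip
from go import go
go(575,-236,396,.104)
c=manip.camera("scene");cv2.imwrite("pics/s4c.png",cv2.resize(c["img"][110:260,190:310],None,fx=4,fy=4,interpolation=cv2.INTER_CUBIC))
P=cloud(c)
for n in("red","blue"):
    m=mask(c,n)&(np.abs(P[...,2]-205)<25)&(np.abs(P[...,1]+235)<30);print(n,P[m].mean(0).round(1))
E
```

```text
t 16.05 p [ 575.2 -235.5  374.2] th 0.109 z [-0.001  0.001 -1.   ] F [-0.   2.8  4.1] gap 20.0 d_tool [  0.3  -0.4 -21.8] az 0.005
red [ 612.  -230.6  207.9]
blue [ 576.9 -236.6  218.3]
```

View pics/s4c.png

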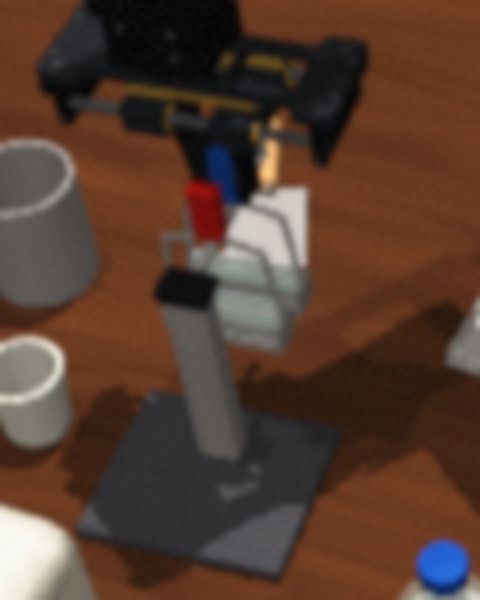

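>>> arm_command --pt "0.012 0 0 -0.004 0 0 0" --pt "0.012 0 0 -0.004 0 0 0" --pt "0.012 0 0 -0.005 0 0 0" --pt "0.012 0 0 -0.005 0 0 0" --pt "0.012 0 0 -0.005 0 0 0" --pt "0.012 0 0 -0.001 0 0 0" --pt "0.012 0.006 0 0 0 0 0" --pt "0.012 0.01 0 0 0 0 0" --pt "0.012 0.014 0 0 0 0 0" --pt "0.012 0.018 0 0 0 0 0" --pt "0.012 0.018 0 0 0 0 0" --pt "0.012 0.018 0 0 0 0 0" --pt "0.012 0.016 0 0 0 0 0" --pt "0.012 0.01 0 0 0 0 0" --pt "0.012 0.004 0 0 0 0 0" --pt "0.012 0 0 0 0 0 0" --pt "0.012 0 0 0 0 0 0"

```text
time_s: 17.8
position: [462.4, -248.4, 398.4]
tool_rot: [0.0, -0.055, 0.999, -0.0]
force: [0.4, 0.3, -0.6]
finger_gap: 19.6
grip_force: 20.0
```

```bash
python3 - <<'E'
from h import *
from station import manip
from go import go
go(480,185,398,.135)
c=manip.camera("wrist");cv2.imwrite("pics/w5.png",c["img"]);P=cloud(c);p=manip.state()["position"]
print("eye z",p[2]-374.2+179)
q=P[c["z_map"]>0];q=q[(np.abs(q[:,0]-p[0])<25)&(np.abs(q[:,1]-p[1])<50)&(q[:,2]>90)&(q[:,2]<175)]
from go import R
s=manip.state();o=s["tool_rot"];L=R.from_quat(np.r_[o[1:],o[0]]).inv().apply(q-p)
# front upper rim of the basket: tool y vs depth z, for tilt
for a,b in((-45,-35),(-35,-20),(-20,0),(0,20),(20,35),(35,45)):
    k=L[(L[:,1]>a)&(L[:,1]<b)];print(a,len(k),np.percentile(k[:,2],[2,10,50]).round(1) if len(k) else "")
print("y ext",np.percentile(L[:,1],[0.5,99.5]).round(1),"x",np.percentile(L[:,0],[0.5,99.5]).round(1))
E
```

```text
t 17.8 p [ 462.4 -248.4  398.4] th 0.109 z [ 0.001 -0.    -1.   ] F [ 0.4  0.3 -0.6] gap 19.6 d_tool [-6.480e+01  4.289e+02  2.000e-01] az -0.026
eye z 203.15009697078273
-45 391 [227.1 240.  261.4]
-35 580 [252.8 253.7 261.6]
-20 758 [252.8 253.8 261.8]
0 783 [253.  253.8 261.5]
20 590 [234.6 253.6 261.6]
35 255 [228.4 239.7 261.7]
y ext [-43.9  40.8] x [-11.2  14.8]
```

View pics/w5.png

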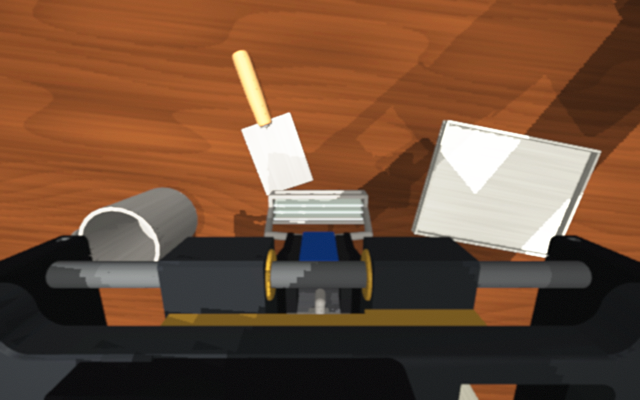

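Blue hangs level and centred in the gripper. Carrying it to the spare hook.

>>> arm_command --pt "0.012 0 0 0 0 0 -0.026" --pt "0.012 -0.002 0.01 0 0 0 0" --pt "0.012 -0.004 0.02 0 0 0 0" --pt "0.012 -0.006 0.03 0 0 0 0" --pt "0.012 -0.0065 0.036 0 0 0 0" --pt "0.012 -0.0065 0.036 0 0 0 0" --pt "0.012 -0.0065 0.036 0 0 0 0" --pt "0.012 -0.0065 0.036 0 0 0 0" --pt "0.012 -0.0065 0.036 0 0 0 0" --pt "0.012 -0.0065 0.036 0 0 0 0" --pt "0.012 -0.0065 0.036 0 0 0 0" --pt "0.012 -0.0065 0.036 0 0 0 0" --pt "0.012 -0.0065 0.036 0 0 0 0" --pt "0.012 -0.004 0.024 0 0 0 0" --pt "0.012 -0.001 0.014 0 0 0 0" --pt "0.012 0 0.005 0 0 0 0" --pt "0.012 0 0 0 0 0 0" --pt "0.012 0 0 0 0 0 0"

```text
time_s: 19.65
position: [479.2, 184.3, 398.2]
tool_rot: [-0.0, -0.067, 0.998, -0.0]
force: [-0.5, -0.2, -1.3]
finger_gap: 19.9
grip_force: 20.0
```

```bash
python3 go.py 583.9 198.4 398 .135
```

```text
t 19.65 p [479.2 184.3 398.2] th 0.135 z [-0.    -0.001 -1.   ] F [-0.5 -0.2 -1.3] gap 19.9 d_tool [-1.057e+02 -1.000e-01  1.000e-01] az -0.0
```

>>> arm_command --pt "0.012 -0.008 0 0 0 0 0" --pt "0.012 -0.014 0 0 0 0 0" --pt "0.012 -0.016 0 0 0 0 0" --pt "0.012 -0.016 0 0 0 0 0" --pt "0.012 -0.016 0 0 0 0 0" --pt "0.012 -0.015 0 0 0 0 0" --pt "0.012 -0.012 0 0 0 0 0" --pt "0.012 -0.0055 0 0 0 0 0" --pt "0.012 -0.003 0 0 0 0 0" --pt "0.012 0 0 0.004 0 0 0" --pt "0.012 0 0 0.006 0 0 0" --pt "0.012 0 0 0.006 0 0 0" --pt "0.012 0 0 0.004 0 0 0" --pt "0.012 0 0 0 0 0 0" --pt "0.012 0 0 0 0 0 0"

```text
time_s: 21.15
position: [583.7, 199.3, 378.1]
tool_rot: [-0.0, -0.068, 0.998, -0.0]
force: [0.2, -0.6, -1.5]
finger_gap: 19.6
grip_force: 20.0
```

```bash
python3 - <<'E'
from h import *
from station import manip
from go import go
go(583.5,198.4,366,.135)
c=manip.camera("wrist");P=cloud(c)
for n in("yellow","blue"):
    m=mask(c,n)&(P[...,2]>190)&(P[...,2]<245)&(np.abs(P[...,1]-200)<60);q=P[m]
    if len(q)>10:print(n,len(q),np.percentile(q,[2,50,98],axis=0).round(1).tolist())
E
```

```text
t 21.15 p [583.7 199.3 378.1] th 0.135 z [-0. -0. -1.] F [ 0.2 -0.6 -1.5] gap 19.6 d_tool [ 0.3 -0.9 12.1] az 0.0
yellow 870 [[605.4, 190.5, 203.9], [607.8, 199.7, 216.0], [615.3, 208.9, 217.7]]
```

>>> arm_command --pt "0.012 0 -0.0008 0.002 0 0 0" --pt "0.012 0 0 0.002 0 0 0" --pt "0.012 0 0 0.001 0 0 0" --pt "0.012 0 0 0 0 0 0"

```text
time_s: 21.6
position: [583.8, 198.5, 373.0]
tool_rot: [-0.0, -0.068, 0.998, -0.0]
force: [0.5, 0.4, -0.9]
finger_gap: 19.8
grip_force: 20.0
```

>>> arm_command --pt "0.012 0 0 0.001 0 0 0" --pt "0.012 0 0 0.001 0 0 0" --pt "0.012 0 0 0 0 0 0"

```text
time_s: 21.9
position: [584.0, 198.5, 371.2]
tool_rot: [0.0, -0.068, 0.998, 0.0]
force: [0.4, 0.4, -0.9]
finger_gap: 20.1
grip_force: 20.0
```

>>> arm_command --pt "0.012 0 0 0.001 0 0 0" --pt "0.012 0 0 0 0 0 0"

```text
time_s: 22.1
position: [584.0, 198.5, 370.6]
tool_rot: [0.0, -0.068, 0.998, 0.0]
force: [-0.7, -0.2, 0.6]
finger_gap: 19.6
grip_force: 20.0
```

>>> arm_command --pt "0.012 0 0 0.001 0 0 0" --pt "0.012 0 0 0 0 0 0"

```text
time_s: 22.3
position: [584.0, 198.5, 370.4]
tool_rot: [0.001, -0.068, 0.998, 0.0]
force: [-2.3, 0.3, 5.4]
finger_gap: 19.6
grip_force: 20.0
```

>>> arm_command --pt "0.012 0 0 0.001 0 0 0" --pt "0.012 0 0 0 0 0 0"

```text
time_s: 22.5
position: [584.0, 198.5, 370.2]
tool_rot: [0.001, -0.068, 0.998, 0.0]
force: [-2.1, -0.0, 8.5]
finger_gap: 19.5
grip_force: 20.0
```

Contact came about 4 mm early. I'll ease off and look.

>>> arm_command --pt "0.012 0 0 -0.003 0 0 0" --pt "0.012 0 0 0 0 0 0"

```text
time_s: 22.7
position: [583.9, 198.5, 371.4]
tool_rot: [0.0, -0.068, 0.998, 0.0]
force: [-0.9, 0.5, -0.5]
finger_gap: 20.1
grip_force: 20.0
```

```bash
python3 - <<'E'
from h import *
from station import manip
from go import go
go(583.5,198.4,366,.135)
w_=manip.camera("wrist");s=manip.camera("scene");t=manip.camera("top");pickle.dump((w_,s,t),open("d5.pkl","wb"))
z=lambda i,a,b,x,y,f:cv2.resize(i["img"][a:b,x:y],None,fx=f,fy=f,interpolation=cv2.INTER_CUBIC)
A=z(s,165,245,365,440,5);B=z(w_,150,330,240,400,2.22)
B=cv2.resize(B,(355,400));cv2.imwrite("pics/m6.png",np.hstack([A,B]))
E
```

```text
t 22.7 p [583.9 198.5 371.4] th 0.135 z [ 0.  0. -1.] F [-0.9  0.5 -0.5] gap 20.1 d_tool [ 0.4 -0.   5.4] az 0.0
```

View pics/m6.png

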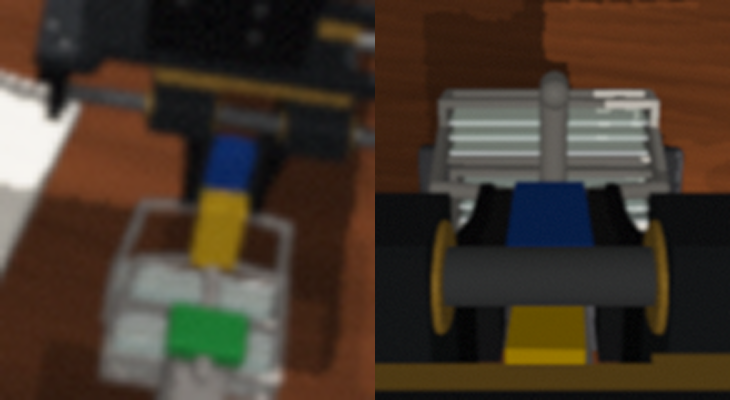

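```bash
python3 - <<'E'
from h import *
w5,s5,t5=pickle.load(open("d5.pkl","rb"));w2=pickle.load(open("wrist2.pkl","rb"))
from scipy.spatial.transform import Rotation as R
r=R.from_quat([-.068,.9977,0,0])
for nm,c,p,col in(("yellow held",w2,(485.5,185.5,398.1),"yellow"),("blue held",w5,(583.9,198.5,371.4),"blue")):
    P=cloud(c);L=r.inv().apply(P.reshape(-1,3)-p).reshape(400,640,3);ok=c["z_map"]>0
    k=L[ok&(L[...,0]>-2)&(L[...,0]<16)&(np.abs(L[...,1])<30)&(L[...,2]>225)&(L[...,2]<285)]
    print(nm,len(k),"rim z",np.percentile(k[:,2],[2,5,10,50]).round(1),"rim x max",np.percentile(k[:,0],[98]).round(1))
    a=L[ok&(L[...,0]>8)&(L[...,0]<16)&(np.abs(L[...,1])<30)&(L[...,2]>200)&(L[...,2]<300)];print(" hist",np.histogram(a[:,2],np.arange(240,292,4)))
    g=L[ok&mask(c,col)&(np.abs(L[...,1])<15)&(L[...,2]<200)]
    print(" grip z",np.percentile(g[:,2],[2,50,98]).round(1),"x",np.percentile(g[:,0],[2,50,98]).round(1))
    for zz in range(140,190,6):
        h=g[np.abs(g[:,2]-zz)<3]
        if len(h)>5:print("  z",zz,"xfront",np.percentile(h[:,0],90).round(1),len(h))
P=cloud(w5);g=P[mask(w5,"yellow")&(P[...,2]>190)&(np.abs(P[...,1]-200)<30)]
for zz in range(196,220,3):
    h=g[np.abs(g[:,2]-zz)<1.5]
    if len(h)>5:print("Y z",zz,"xfront",np.percentile(h[:,0],[10,50]).round(1),len(h))
for nm,c in(("top",t5),("scene",s5)):
  P=cloud(c);ok=(c["z_map"]>0)
  for col in("yellow","blue"):
    g=P[mask(c,col)&ok&(np.abs(P[...,1]-200)<40)&(np.abs(P[...,0]-600)<50)&(P[...,2]>170)]
    if len(g)>5:print(nm,col,len(g),g.mean(0).round(1),g.max(0).round(1))
E
```

```text
yellow held 1578 rim z [251.2 251.8 252.3 260.5] rim x max [13.9]
 hist (array([  0,   0,   0,   0,  94, 187,  65,   1,   0, 194,   0,   0]), array([240, 244, 248, 252, 256, 260, 264, 268, 272, 276, 280, 284, 288]))
 grip z [152.  167.  188.2] x [6.1 6.6 7.1]
  z 152 xfront 6.9 121
  z 158 xfront 7.0 174
  z 164 xfront 7.0 156
  z 170 xfront 6.9 139
  z 176 xfront 7.0 128
  z 182 xfront 7.0 113
  z 188 xfront 7.0 75
blue held 1277 rim z [253.1 253.5 254.1 262.1] rim x max [14.5]
 hist (array([  0,   0,   1,  45,  58, 292, 104,  53,  17, 114,  88,   0]), array([240, 244, 248, 252, 256, 260, 264, 268, 272, 276, 280, 284, 288]))Traceback (most recent call last):
  File "<stdin>", line 11, in <module>
    return _quantile_unchecked(
        a, q, axis, out, overwrite_input, method, keepdims, weights)
    return _ureduce(a,
                    func=_quantile_ureduce_func,
    ...<5 lines>...
                    overwrite_input=overwrite_input,
                    method=method)
    r = func(a, **kwargs)
    result = _quantile(arr,
                       quantiles=q,
    ...<2 lines>...
                       out=out,
                       weights=wgt)
    slices_having_nans = np.isnan(arr[-1, ...])
                                  ~~~^^^^^^^^^
IndexError: index -1 is out of bounds for axis 0 with size 0
```

>>> arm_command --pt "0.012 -0.001 0 0 0 0 0" --pt "0.012 0 0 0 0 0 0" --pt "0.012 0 0 0 0 0 0"

```text
time_s: 23.15
position: [584.8, 198.6, 370.9]
tool_rot: [-0.0, -0.068, 0.998, -0.0]
force: [-1.2, -0.6, -2.0]
finger_gap: 19.9
grip_force: 20.0
```

>>> arm_command --pt "0.012 0 0 0.001 0 0 0" --pt "0.012 0 0 0 0 0 0"

```text
time_s: 23.35
position: [584.8, 198.6, 370.4]
tool_rot: [-0.0, -0.068, 0.998, -0.0]
force: [-0.3, -0.0, 1.1]
finger_gap: 19.8
grip_force: 20.0
```

>>> arm_command --pt "0.012 0 0 0.001 0 0 0" --pt "0.012 0 0 0 0 0 0"

```text
time_s: 23.55
position: [584.8, 198.6, 370.2]
tool_rot: [0.0, -0.068, 0.998, -0.0]
force: [-2.4, 0.7, 4.5]
finger_gap: 19.8
grip_force: 20.0
```

```bash
python3 -c "
from station import manip
s=manip.state();print(s['force'].round(2),s['wrist_torque'].round(3),s['position'])"
```

```text
[-2.43  0.71  4.5 ] [0.029 0.377 0.002] [584.82234014 198.63853461 370.15046921]
```

```bash
cat > avg.py <<'E'
from station import manip
import numpy as np
a=[]
for i in range(8):
    manip.camera("top");s=manip.state();a.append(np.r_[s["force"],s["wrist_torque"]*1000,s["position"]])
print(np.mean(a,0).round(2),"sd",np.std(a,0).round(2)[:6])
E
python3 avg.py
```

```text
[-1.4300e+00 -5.3000e-01  5.8200e+00 -2.8980e+01  3.9829e+02  6.1800e+00
  5.8481e+02  1.9862e+02  3.7012e+02] sd [ 0.31  0.73  0.38 32.33 23.58 39.62]
```

>>> arm_command --pt "0.012 0 0 -0.003 0 0 0" --pt "0.012 0 0 0 0 0 0" --pt "0.012 0 0 0 0 0 0"

```text
time_s: 24.25
position: [584.8, 198.6, 371.9]
tool_rot: [-0.0, -0.068, 0.998, -0.0]
force: [-0.4, -0.4, -1.4]
finger_gap: 19.8
grip_force: 20.0
```

```bash
python3 avg.py; python3 - <<'E'
from h import *
from station import manip
c=manip.camera("wrist");t=manip.camera("top")
z=lambda i,a,b,x,y,f:cv2.resize(i["img"][a:b,x:y],None,fx=f,fy=f,interpolation=cv2.INTER_CUBIC)
hs=cv2.cvtColor(c["img"],cv2.COLOR_BGR2HSV).astype(int);P=cloud(c);ok=c["z_map"]>0
for n,lo,hi in(("blue",105,130),("yellow",20,34)):
    m=(hs[...,0]>lo)&(hs[...,0]<hi)&(hs[...,1]>120)&ok&(P[...,2]>170)&(P[...,2]<250)&(np.abs(P[...,1]-200)<30);q=P[m];print(n,len(q),np.percentile(q,[1,50,99],axis=0).round(1).tolist())
    for zz in range(184,228,4):
        h=q[np.abs(q[:,2]-zz)<2]
        if len(h)>5:
            # along-rod front coordinate
            f=(h[:,0]-600)*.991+(h[:,1]-200.5)*.1346;print(zz,np.percentile(f,[5,50]).round(1),"y",np.percentile((h[:,1]-200.5)*.991-(h[:,0]-600)*.1346,[3,97]).round(1),end="; ")
    print()
E
```

```text
[ 2.0000e-02  1.5000e-01 -1.0500e+00  2.1460e+01  2.2440e+01  3.1700e+00
  5.8485e+02  1.9860e+02  3.7194e+02] sd [ 0.27  0.39  0.61 19.73 30.57 26.47]
blue 1072 [[576.0, 186.1, 182.8], [577.6, 196.2, 206.1], [579.5, 206.3, 222.2]]
184 [-23.2 -22.8] y [-10.    6.9]; 188 [-23.2 -22.8] y [-9.6  8.2]; 192 [-23.1 -22.7] y [-10.9   8.6]; 196 [-23.3 -22.8] y [-11.2   8.1]; 200 [-23.6 -22.8] y [-10.9   8.9]; 204 [-23.1 -22.7] y [-10.9   8.2]; 208 [-23.5 -22.7] y [-11.    8.5]; 212 [-23.3 -22.7] y [-10.9   8.9]; 216 [-23.3 -22.7] y [-11.3   9. ]; 220 [-23.2 -22.7] y [-10.3   8.2]; 224 [-23.1 -22.9] y [-9.   7.9]; 
yellow 914 [[605.1, 189.9, 199.1], [607.2, 199.5, 212.9], [612.5, 209.2, 218.0]]
200 [6.  6.6] y [-10.9   7.8]; 204 [6.  6.6] y [-10.8   7.4]; 208 [5.8 6.5] y [-11.1   7.2]; 212 [6.  6.5] y [-10.8   7.5]; 216 [6.2 8.1] y [-11.2   6.9]; 220 [8.7 9. ] y [-4.4  5.6];
```

```bash
python3 - <<'E'
from h import *
from station import manip
c=manip.camera("wrist");pickle.dump(c,open("w7.pkl","wb"));P=cloud(c);ok=c["z_map"]>0
f=(P[...,0]-600)*.991+(P[...,1]-200.5)*.1346;l=(P[...,1]-200.5)*.991-(P[...,0]-600)*.1346
m=ok&(np.abs(l+1.5)<6)&(P[...,2]>155)&(P[...,2]<230)&(f<30)&(f>-70)
for a in np.arange(-60,-14,1.5):
    k=m&(f>=a)&(f<a+1.5)
    if k.sum()>2:print(a,k.sum(),"z",np.percentile(P[...,2][k],[10,50,95]).round(1),"l",np.percentile(l[k],[5,95]).round(1))
E
```

```text
-55.5 26 z [178.3 183.9 189.6] l [-1.3  1.7]
-54.0 53 z [178.9 188.4 191. ] l [-2.5  3.4]
-52.5 35 z [186.7 189.8 191.6] l [-3.1  3.9]
-51.0 36 z [188.3 190.7 191.8] l [-3.2  4. ]
-49.5 27 z [188.8 189.7 191.1] l [-2.9  3.2]
-48.0 12 z [188.3 189.5 191. ] l [-1.6  1.9]
-46.5 3 z [177.2 177.5 179. ] l [-2.6  3.6]
-45.0 20 z [177.6 178.6 179.5] l [-3.2  3.7]
-43.5 26 z [177.3 178.5 180. ] l [-3.2  3.5]
-42.0 30 z [176.9 178.7 179.3] l [-2.9  3.7]
-40.5 30 z [177.5 178.7 180.1] l [-3.2  3.4]
-39.0 25 z [177.7 178.8 179.9] l [-3.1  3.6]
-37.5 28 z [177.4 178.7 179.8] l [-3.   3.5]
-36.0 26 z [177.4 178.6 179.9] l [-3.1  3.6]
-34.5 27 z [176.9 178.2 179.3] l [-3.2  3.6]
-33.0 26 z [177.5 179.  180. ] l [-2.6  3.6]
-31.5 27 z [177.  178.5 179.6] l [-3.2  3.6]
-30.0 27 z [176.9 178.5 180. ] l [-3.1  3.8]
-28.5 26 z [177.4 178.5 179.5] l [-3.1  3.7]
-27.0 27 z [177.  178.8 179.8] l [-3.1  3.6]
-25.5 27 z [176.7 178.5 179.6] l [-3.3  3.6]
-24.0 538 z [185.7 204.5 221.2] l [-6.9  3.9]
-22.5 126 z [178.5 205.5 220.8] l [-6.4  4. ]
```

Diagnosis: blue's wire clears the outer wall, but its 12 mm grip overhangs the edge of the outer rod by about 2 mm. The grip underside at 179 mm matches the contact height. I'll move inward 2 mm and lower again, watching the force.

>>> arm_command --pt "0.012 -0.001 0 0 0 0 0" --pt "0.012 -0.001 0 0 0 0 0" --pt "0.012 0 0 0 0 0 0" --pt "0.012 0 0 0.001 0 0 0" --pt "0.012 0 0 0 0 0 0"

```text
time_s: 25.3
position: [586.8, 198.9, 371.1]
tool_rot: [-0.0, -0.068, 0.998, -0.0]
force: [-0.4, -0.4, -0.1]
finger_gap: 19.6
grip_force: 20.0
```

>>> arm_command --pt "0.012 0 0 0.001 0 0 0" --pt "0.012 0 0 0 0 0 0"

```text
time_s: 25.5
position: [586.8, 198.9, 370.1]
tool_rot: [-0.0, -0.068, 0.998, -0.0]
force: [-1.0, -0.2, -1.7]
finger_gap: 19.8
grip_force: 20.0
```

>>> arm_command --pt "0.012 0 0 0.001 0 0 0" --pt "0.012 0 0 0 0 0 0"

```text
time_s: 25.7
position: [587.0, 198.9, 369.2]
tool_rot: [0.0, -0.068, 0.998, 0.0]
force: [0.6, 0.0, -2.1]
finger_gap: 19.8
grip_force: 20.0
```

It now passes the old contact height freely. Continuing down.

>>> arm_command --pt "0.012 0 0 0.001 0 0 0" --pt "0.012 0 0 0 0 0 0"

```text
time_s: 25.9
position: [587.2, 198.9, 368.4]
tool_rot: [0.001, -0.068, 0.998, 0.0]
force: [1.3, 0.7, -0.8]
finger_gap: 20.0
grip_force: 20.0
```

>>> arm_command --pt "0.012 0 0 0.001 0 0 0" --pt "0.012 0 0 0 0 0 0"

```text
time_s: 26.1
position: [587.3, 198.9, 367.5]
tool_rot: [0.001, -0.068, 0.998, 0.0]
force: [2.0, 0.4, -0.4]
finger_gap: 20.0
grip_force: 20.0
```

>>> arm_command --pt "0.012 0 0 0.001 0 0 0" --pt "0.012 0 0 0 0 0 0"

```text
time_s: 26.3
position: [587.4, 198.9, 366.6]
tool_rot: [0.001, -0.067, 0.998, 0.0]
force: [3.3, 0.5, 0.1]
finger_gap: 20.0
grip_force: 20.0
```

>>> arm_command --pt "0.012 -0.0006 0 0.0006 0 0 0" --pt "0.012 0 0 0 0 0 0"

```text
time_s: 26.5
position: [587.7, 198.9, 366.3]
tool_rot: [0.001, -0.068, 0.998, -0.0]
force: [1.2, -0.1, 5.0]
finger_gap: 19.7
grip_force: 20.0
```

>>> arm_command --pt "0.012 0 0 0.0008 0 0 0" --pt "0.012 0 0 0 0 0 0"

```text
time_s: 26.7
position: [587.6, 199.0, 366.1]
tool_rot: [0.001, -0.068, 0.998, -0.0]
force: [0.6, -0.5, 6.9]
finger_gap: 19.7
grip_force: 20.0
```

Blue is seated (contact at 366.3, as expected for the low seat). Ease off, release and rise.

>>> arm_command --pt "0.012 0 0 -0.001 0 0 0" --pt "0.02 0 0 0 0 0 0" --pt "0.022 0 0 0 0 0 0" --pt "0.025 0 0 0 0 0 0" --pt "0.03 0 0 0 0 0 0" --pt "0.036 0 0 0 0 0 0" --pt "0.042 0 0 0 0 0 0" --pt "0.048 0 0 -0.003 0 0 0" --pt "0.05 0 0 -0.012 0 0 0" --pt "0.05 0 0 -0.02 0 0 0" --pt "0.05 0 0 -0.02 0 0 0" --pt "0.05 0 0 -0.02 0 0 0" --pt "0.05 0 0 0 0 0 0" --pt "0.05 0 0 0 0 0 0"

```text
time_s: 28.1
position: [587.3, 199.0, 441.5]
tool_rot: [0.001, -0.068, 0.998, 0.0]
force: [0.3, -1.7, 0.0]
finger_gap: 50.0
grip_force: 0.0
```

```bash
python3 - <<'E'
from h import *
from station import manip
from go import go
go(609,-232.5,440,.104)
c=manip.camera("wrist");P=cloud(c);ok=c["z_map"]>0
hs=cv2.cvtColor(c["img"],cv2.COLOR_BGR2HSV).astype(int)
for n,lo,hi in(("blue",105,130),("yellow",20,34)):
    m=(hs[...,0]>lo)&(hs[...,0]<hi)&(hs[...,1]>120)&ok&(P[...,2]>170)&(P[...,2]<250)&(np.abs(P[...,1]-200)<30);q=P[m]
    f=(q[:,0]-600)*.991+(q[:,1]-200.5)*.1346
    print(n,len(q),"top z",np.percentile(q[:,2],97).round(1),"front f",np.percentile(f,[3,20,97]).round(1))
    t=q[q[:,2]>np.percentile(q[:,2],97)-3];print(cv2.minAreaRect(t[:,:2].astype(np.float32)))
s=manip.camera("scene");z=lambda i,a,b,x,y,F:cv2.resize(i["img"][a:b,x:y],None,fx=F,fy=F,interpolation=cv2.INTER_CUBIC)
cv2.imwrite("pics/m8.png",np.hstack([z(s,165,245,365,440,5),cv2.resize(z(c,120,320,220,420,2),(400,400))]))
E
```

```text
t 28.1 p [587.3 199.  441.5] th 0.135 z [ 0.001  0.    -1.   ] F [ 0.3 -1.7  0. ] gap 50.0 d_tool [  36.7 -430.4    1.5] az 0.031
blue 657 top z 217.8 front f [-19.7 -19.4  -9.3]
((586.4696044921875, 196.09454345703125), (11.44583511352539, 19.120006561279297), 9.026937484741211)
yellow 720 top z 217.7 front f [ 6.1  6.5 16.4]
((611.6476440429688, 200.34320068359375), (11.166732788085938, 19.582334518432617), 7.479824542999268)
```

View pics/m8.png

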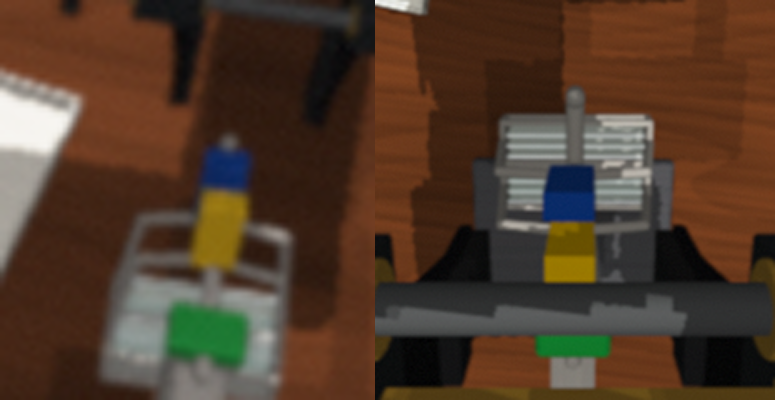

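Both racks hang in the low seat, with equal grip tops at 217.8. Now red.

>>> arm_command --pt "0.05 0 0 -0.004 0 0 0.031" --pt "0.05 0.002 -0.036 0 0 0 0" --pt "0.05 0.002 -0.036 0 0 0 0" --pt "0.05 0.002 -0.036 0 0 0 0" --pt "0.05 0.002 -0.036 0 0 0 0" --pt "0.05 0.002 -0.036 0 0 0 0" --pt "0.05 0.002 -0.036 0 0 0 0" --pt "0.05 0.002 -0.036 0 0 0 0" --pt "0.05 0.002 -0.036 0 0 0 0" --pt "0.05 0.002 -0.036 0 0 0 0" --pt "0.05 0.002 -0.036 0 0 0 0" --pt "0.05 0.002 -0.036 0 0 0 0" --pt "0.05 0.001 -0.031 0 0 0 0" --pt "0.05 0 0 0 0 0 0" --pt "0.05 0 0 0 0 0 0" --pt "0.05 0 0 0 0 0 0"

```text
time_s: 29.8
position: [608.8, -227.2, 443.8]
tool_rot: [-0.001, -0.052, 0.999, 0.001]
force: [0.1, -0.1, 0.7]
finger_gap: 50.1
grip_force: 0.0
```

```bash
python3 - <<'E'
from h import *
from station import manip
from go import go
c=manip.camera("wrist");P=cloud(c)
go(608.8,-232.7,372.5,.104)
m=mask(c,"red")&(np.abs(P[...,2]-212)<22)&(np.abs(P[...,1]+235)<50);q=P[m]
t=q[q[:,2]>np.percentile(q[:,2],95)-3];print(cv2.minAreaRect(t[:,:2].astype(np.float32)),t[:,2].mean())
E
```

```text
t 29.85 p [ 608.9 -226.9  444.2] th 0.105 z [-0.001  0.001 -1.   ] F [-0.8  0.2  0.2] gap 49.8 d_tool [ 0.6 -5.9 71.7] az 0.001
((608.7626342773438, -233.43215942382812), (12.187783241271973, 19.275739669799805), 5.304430961608887) 224.69954877597235
```

>>> arm_command --pt "0.05 0.0003 -0.006 0.01 0 0 0" --pt "0.05 0 0 0.012 0 0 0" --pt "0.05 0 0 0.012 0 0 0" --pt "0.05 0 0 0.012 0 0 0" --pt "0.05 0 0 0.012 0 0 0" --pt "0.05 0 0 0.012 0 0 0" --pt "0.05 0 0 0.0015 0 0 0" --pt "0.045 0 0 0 0 0 0"

```text
time_s: 30.65
position: [609.3, -234.1, 372.7]
tool_rot: [-0.0, -0.052, 0.999, 0.0]
force: [-0.4, -0.1, 0.6]
finger_gap: 47.3
grip_force: 0.0
```

```bash
python3 go.py 608.8 -232.9 372.5 .104
```

```text
t 30.65 p [ 609.3 -234.1  372.7] th 0.104 z [-0.001  0.001 -1.   ] F [-0.4 -0.1  0.6] gap 47.3 d_tool [0.4 1.3 0.2] az 0.0
```

>>> arm_command --pt "0.04 0 0.0012 0 0 0 0" --pt "0.032 0 0 0 0 0 0" --pt "0.027 0 0 0 0 0 0" --pt "0.023 0 0 0 0 0 0" --pt "0.018 0 0 0 0 0 0" --pt "0.015 0 0 0 0 0 0" --pt "0.012 0 0 0 0 0 0" --pt "0.012 0 0 0 0 0 0"

```text
time_s: 31.45
position: [609.2, -232.8, 373.6]
tool_rot: [0.0, -0.052, 0.999, 0.0]
force: [-0.9, 1.2, 3.1]
finger_gap: 19.5
grip_force: 20.0
```

>>> arm_command --pt "0.012 0 0 -0.004 0 0 0" --pt "0.012 0 0 -0.004 0 0 0" --pt "0.012 0 0 -0.005 0 0 0" --pt "0.012 0 0 -0.005 0 0 0" --pt "0.012 0 0 -0.005 0 0 0" --pt "0.012 0 0 -0.002 0 0 0" --pt "0.012 0.006 0 0 0 0 0" --pt "0.012 0.01 0 0 0 0 0" --pt "0.012 0.015 0 0 0 0 0" --pt "0.012 0.02 0 0 0 0 0" --pt "0.012 0.02 0 0 0 0 0" --pt "0.012 0.02 0 0 0 0 0" --pt "0.012 0.02 0 0 0 0 0" --pt "0.012 0.015 0 0 0 0 0" --pt "0.012 0.01 0 0 0 0 0" --pt "0.012 0.004 0 0 0 0 0" --pt "0.012 0 0 0 0 0 0" --pt "0.012 0 0 0 0 0 0"

```text
time_s: 33.25
position: [470.3, -247.6, 398.5]
tool_rot: [0.0, -0.052, 0.999, -0.0]
force: [0.5, -1.1, -1.4]
finger_gap: 19.5
grip_force: 20.0
```

```bash
python3 - <<'E'
from h import *
from station import manip
from go import go
go(450,-8,398,-.085)
d=pickle.load(open("d0.pkl","rb"))
c=manip.camera("top");P=cloud(c)
# tray corners from walls, now / wrist too
for n in("top","wrist"):
    c=manip.camera(n);P=cloud(c);m=(P[...,2]>8)&(P[...,2]<25)&(np.abs(P[...,1])<150)&(P[...,0]>330)&(P[...,0]<560)&(c["z_map"]>0)
    k,l,st,ce=cv2.connectedComponentsWithStats(cv2.dilate(m.astype(np.uint8),np.ones((3,3))))
    if k>1:
        i=1+np.argmax(st[1:,4]);q=P[m&(l==i)];print(n,len(q),cv2.minAreaRect(q[:,:2].astype(np.float32)))
E
```

```text
t 33.25 p [ 470.3 -247.6  398.5] th 0.104 z [ 0.001 -0.    -1.   ] F [ 0.5 -1.1 -1.4] gap 19.5 d_tool [ -4.7 240.4   0.4] az 0.189
top 332 ((444.5438537597656, -7.644203186035156), (200.1268310546875, 157.76303100585938), 85.35051727294922)
wrist 1923 ((449.0487060546875, -7.83770751953125), (201.8104248046875, 150.3421630859375), 85.67196655273438)
```

>>> arm_command --pt "0.012 0 0 0 0 0 0.092" --pt "0.012 0 0 0 0 0 0.092" --pt "0.012 0.002 0.01 0 0 0 0" --pt "0.012 0.004 0.022 0 0 0 0" --pt "0.012 0.006 0.034 0 0 0 0" --pt "0.012 0.006 0.036 0 0 0 0" --pt "0.012 0.006 0.036 0 0 0 0" --pt "0.012 0.006 0.036 0 0 0 0" --pt "0.012 0.005 0.032 0 0 0 0" --pt "0.012 0.004 0.02 0 0 0 0" --pt "0.012 0.0015 0.01 0 0 0 0" --pt "0.012 0 0.002 0 0 0 0" --pt "0.012 0 0 0.008 0 0 0" --pt "0.012 0 0 0.015 0 0 0" --pt "0.012 0 0 0.018 0 0 0" --pt "0.012 0 0 0.018 0 0 0" --pt "0.012 0 0 0.015 0 0 0" --pt "0.012 0 0 0.01 0 0 0" --pt "0.012 0 0 0.005 0 0 0" --pt "0.012 0 0 0 0 0 0"

```text
time_s: 35.4
position: [448.6, -7.5, 308.7]
tool_rot: [-0.001, 0.04, 0.999, 0.0]
force: [0.0, 1.0, -0.3]
finger_gap: 19.9
grip_force: 20.0
```

```bash
python3 go.py 449 -7 287 -.08
```

```text
t 35.4 p [448.6  -7.5 308.7] th -0.081 z [-0.001  0.    -1.   ] F [ 0.   1.  -0.3] gap 19.9 d_tool [-0.4  0.6 21.7] az -0.001
```

>>> arm_command --pt "0.012 0 0 0.008 0 0 0" --pt "0.012 0 0 0.006 0 0 0" --pt "0.012 0 0 0.003 0 0 0" --pt "0.012 0 0 0.002 0 0 0" --pt "0.012 0 0 0.001 0 0 0" --pt "0.012 0 0 0 0 0 0"

```text
time_s: 36.0
position: [448.6, -7.0, 289.3]
tool_rot: [0.0, 0.04, 0.999, -0.0]
force: [0.3, 0.4, -1.8]
finger_gap: 19.9
grip_force: 20.0
```

>>> arm_command --pt "0.012 0 0 0.001 0 0 0" --pt "0.012 0 0 0.001 0 0 0" --pt "0.012 0 0 0 0 0 0"

```text
time_s: 36.3
position: [448.5, -7.0, 287.3]
tool_rot: [-0.0, 0.04, 0.999, 0.0]
force: [0.7, -0.1, -0.8]
finger_gap: 19.7
grip_force: 20.0
```

>>> arm_command --pt "0.012 0 0 0.001 0 0 0" --pt "0.012 0 0 0 0 0 0"

```text
time_s: 36.5
position: [448.5, -7.0, 286.3]
tool_rot: [-0.0, 0.04, 0.999, 0.0]
force: [-0.4, 0.0, -1.4]
finger_gap: 19.7
grip_force: 20.0
```

>>> arm_command --pt "0.012 0 0 0.001 0 0 0" --pt "0.012 0 0 0 0 0 0"

```text
time_s: 36.7
position: [448.6, -7.0, 285.4]
tool_rot: [0.0, 0.04, 0.999, -0.0]
force: [1.1, -0.1, -0.4]
finger_gap: 20.0
grip_force: 20.0
```

>>> arm_command --pt "0.012 0 0 0.0005 0 0 0" --pt "0.012 0 0 0 0 0 0"

```text
time_s: 36.9
position: [448.6, -6.9, 285.3]
tool_rot: [0.0, 0.04, 0.999, 0.0]
force: [-0.3, 1.6, 5.1]
finger_gap: 19.9
grip_force: 20.0
```

>>> arm_command --pt "0.012 0 0 0.0005 0 0 0" --pt "0.012 0 0 0 0 0 0"

```text
time_s: 37.1
position: [448.7, -6.8, 285.2]
tool_rot: [0.001, 0.04, 0.999, 0.0]
force: [-0.2, 2.0, 7.9]
finger_gap: 20.2
grip_force: 20.0
```

It stands on the tray floor. Release and rise.

>>> arm_command --pt "0.012 0 0 -0.0008 0 0 0" --pt "0.02 0 0 0 0 0 0" --pt "0.022 0 0 0 0 0 0" --pt "0.025 0 0 0 0 0 0" --pt "0.03 0 0 0 0 0 0" --pt "0.036 0 0 0 0 0 0" --pt "0.042 0 0 0 0 0 0" --pt "0.048 0 0 -0.003 0 0 0" --pt "0.05 0 0 -0.012 0 0 0" --pt "0.05 0 0 -0.02 0 0 0" --pt "0.05 0 0 -0.03 0 0 0" --pt "0.05 0 0 -0.03 0 0 0" --pt "0.05 0 0 -0.03 0 0 0" --pt "0.05 0 0 -0.02 0 0 0" --pt "0.05 0 0 0 0 0 0" --pt "0.05 0 0 0 0 0 0"

```text
time_s: 38.7
position: [448.2, -6.9, 430.1]
tool_rot: [0.0, 0.04, 0.999, -0.0]
force: [-0.2, 0.1, -0.0]
finger_gap: 50.4
grip_force: 0.0
```

```bash
python3 - <<'E'
from h import *
from station import manip
from go import go
go()
c=manip.camera("scene");cv2.imwrite("pics/end.png",cv2.resize(c["img"][90:310,150:530],None,fx=2,fy=2,interpolation=cv2.INTER_CUBIC))
E
```

```text
t 38.7 p [448.2  -6.9 430.1] th -0.08 z [ 0. -0. -1.] F [-0.2  0.1 -0. ] gap 50.4 d_tool [0. 0. 0.] az None
```

View pics/end.png

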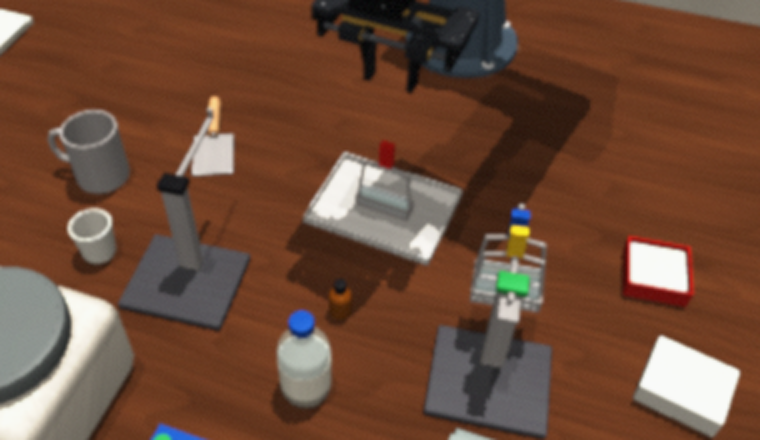

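The red rack stands upright in the tray at (385,195). Blue and yellow hang on the spare hook at (515,255), and everything else is where it was.

```bash
python3 -c "
from station import manip
print(manip.job_done())"
```

```text
the job is handed in; nothing more can be done
None
```

The job is handed in: the yellow and blue racks hang in the spare hook's low seat, about 26 mm between centres by camera (27 mm was asked), and the red rack, taken off last, stands upright in the tray; bystanders look unmoved.

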